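# Sort two guide shoes with a go/no-go slot gauge

## Task

Check the tongues of the two guide shoes in the stepped slot gauge, one shoe at a time: lower the shoe into the slot from above until it stops, then put it away before trying the other. The shoe that passes the wide upper part and stops on the step is good and goes upright in the middle of the rectangular tray; the one that goes on down to the floor of the slot is undersize and goes upright in the middle of the round dish. Leave everything else on the bench where it is.

Things in the scene. Friction and masses are not known exactly. Their poses are not given: they have to be found in the camera images.
- shoe_a: Guide shoe, upright, 74 mm tall, 0.25 kg: black plastic grip head 60 mm (its x) by 40 mm (y), 34 mm tall, on a centred steel tongue 50 mm long (x), 40 mm tall. The tongue is 26 mm wide in y (good) or 16.5 mm (undersize); which of shoe_a and shoe_b is which is not told, the gauge shows it. Heads are alike. Origin: centre of the tongue's underside.
- shoe_b: The other guide shoe, same description as shoe_a, with the other tongue width.
- gauge: Stepped slot gauge, bare steel, fixed: base 84 x 92 x 12 mm with two jaws 44 mm long (x), tops at z = 42 mm, outer sides at y = +-36 mm. The slot between them runs along the gauge's x at y = 0, open at the top and both ends. Shoes go in from above, their x along the gauge's x (either way round). Origin: centre of the base's underside, z up.
- gauge_step (a point): Point on the gauge's centre line at the height of the step, z = 27 mm in the gauge. The slot above it (go) is 28.5 mm wide, 15 mm deep, with a 4 mm 45-degree lead-in at the mouth. A good tongue passes this part and its underside stops here.
- gauge_floor (a point): Point on the gauge's centre line on the slot's floor, z = 12 mm in the gauge. The slot from the step down to here (no-go) is 20.5 mm wide, 15 mm deep, square-edged. An undersize tongue goes down to here.
- tray: Rectangular grey plastic tray for the good shoe, fixed, 120 mm (x) by 104 mm (y), 30 mm tall, walls 4 mm, floor about 4 mm thick. Origin: centre of its underside.
- dish: Round aluminium dish for the undersize shoe, fixed, 116 mm outside diameter at the rim, 28 mm tall, inner floor about 104 mm across, wall 3 mm, floor 4 mm thick. Origin: centre of its underside.
- fuse_tin: Small closed tin, 50 x 68 x 20 mm, a bystander. Origin: centre of its underside.
- hex_key_rack: Hex keys in a black holder, 127 x 52 x 20 mm, lying flat, a bystander. Origin: centre of its underside.
- clamp_fork: Black forked table clamp, 28 x 56 x 9 mm, a bystander. Origin: centre of its underside.
There are look-alikes about, which are no part of the job. Leave any blue or brown look-alike of the shoe_b alone.

How it is judged:
On the way, in this order (a step that is already met when the one before it is completed fails the run):
1. one of the shoes has been tried in the gauge: it rests on the step if good, on the slot's floor if undersize (((z of shoe_a in the frame of gauge between 0.023 and 0.031 m and x of shoe_a in the frame of gauge between -0.03 and 0.03 m and y of shoe_a in the frame of gauge between -0.006 and 0.006 m and angle between the z axis of shoe_a and the z axis of gauge, either way round below 0.12 rad and angle between the x axis of shoe_a and the x axis of gauge, either way round below 0.15 rad and contact force between shoe_a and gauge above 0.3 N) or (z of shoe_b in the frame of gauge between 0.008 and 0.016 m and x of shoe_b in the frame of gauge between -0.03 and 0.03 m and y of shoe_b in the frame of gauge between -0.006 and 0.006 m and angle between the z axis of shoe_b and the z axis of gauge, either way round below 0.12 rad and angle between the x axis of shoe_b and the x axis of gauge, either way round below 0.15 rad and contact force between shoe_b and gauge above 0.3 N))), for 0.2 s.
2. that shoe stands in its own container and the other one is tried in the gauge, down to where it stops ((((x of shoe_a in the frame of tray between -0.033 and 0.033 m and y of shoe_a in the frame of tray between -0.037 and 0.037 m and z of shoe_a in the frame of tray below 0.01 m and angle between shoe_a's own z axis and vertical below 0.12 rad) and (z of shoe_b in the frame of gauge between 0.008 and 0.016 m and x of shoe_b in the frame of gauge between -0.03 and 0.03 m and y of shoe_b in the frame of gauge between -0.006 and 0.006 m and angle between the z axis of shoe_b and the z axis of gauge, either way round below 0.12 rad and angle between the x axis of shoe_b and the x axis of gauge, either way round below 0.15 rad and contact force between shoe_b and gauge above 0.3 N)) or ((horizontal distance between shoe_b and dish below 0.028 m and z of shoe_b in the frame of dish below 0.01 m and angle between shoe_b's own z axis and vertical below 0.12 rad) and (z of shoe_a in the frame of gauge between 0.023 and 0.031 m and x of shoe_a in the frame of gauge between -0.03 and 0.03 m and y of shoe_a in the frame of gauge between -0.006 and 0.006 m and angle between the z axis of shoe_a and the z axis of gauge, either way round below 0.12 rad and angle between the x axis of shoe_a and the x axis of gauge, either way round below 0.15 rad and contact force between shoe_a and gauge above 0.3 N)))), for 0.2 s.
At the end, for the whole second after the job is handed in: The good shoe stands upright (within 0.12 rad) on the floor of the tray, its centre within 33 mm (tray x) and 37 mm (tray y) of the tray's middle; the undersize shoe stands upright (within 0.12 rad) on the floor of the dish within 28 mm of its middle; both are at rest (x of shoe_a in the frame of tray between -0.033 and 0.033 m and y of shoe_a in the frame of tray between -0.037 and 0.037 m and z of shoe_a in the frame of tray below 0.01 m and angle between each of shoe_a, shoe_b's own z axis and vertical below 0.12 rad and horizontal distance between shoe_b and dish below 0.028 m and z of shoe_b in the frame of dish below 0.01 m and linear speed of each of shoe_a, shoe_b below 0.02 m/s and angular speed of each of shoe_a, shoe_b below 0.1 rad/s); the robot touches nothing.
It fails at once if a bystander (tin, hex keys or clamp fork) is moved more than 30 mm (distance of any of fuse_tin, hex_key_rack, clamp_fork from where it was at the start of the episode above 0.03 m).
It also fails if it takes over 64 s, if anything falls off the work surface, if the arm or the gripper's body presses on something with over 40 N, if the wrist force passes 120 N, or if a joint passes its speed limit or range.

## Robot

A 6-joint arm with a two-finger parallel gripper is mounted at the origin on a cart in front of the work surface, level with it; the furniture and walls round the work are solid. World frame = base frame: x ahead of the robot, y to its left, z up, the work surface at z = 0. Lengths are in m, angles in rad, forces in N, time in s.
With the tool pointing down it reaches from about 0.3 to 0.85 m from the base axis. Payload 4.2 kg.
Tool frame: the origin (TCP) lies on the centre line of the jaws, within the pads' length; the fingertips stand 17 mm ahead of it and the grasp point (between the pads) lies 2 mm behind it (ctrl.tcp_to_tips is the distance from the TCP to the fingertips, in m); z points along the fingers, y is the line along which they close (so a half turn about z gives the same grasp; the last joint's range is limited). The gripper opens to 91 mm and grips with 3 to 60 N. Pads are 32 mm wide; open, the fingers measure 118 mm over their backs; the gripper's body (76 mm by 178 mm) begins 60 mm behind the grasp point.
Start: joints at [-1.313, 0.32, 1.565, -0, 1.257, -0.02], TCP at [0.158, -0.553, 0.231] pointing down, gripper open.
Joint ranges: [-3.11, 3.11], [-0.84, 2.01], [0.21, 2.61], [-1.34, 4.49], [0.05, 2.63], [-2.56, 2.56]. Speed limits (rad/s): [2.57, 2.57, 3.14, 3.14, 3.14, 3.14].

## Interface

Orientations are given as a unit quaternion [x, y, z, w].
In Python, from station import ctrl gives the robot as it stands. The module is installed in compiled form; this text tells all that it offers.
- The arm moves only by the tool send_rows, never from a script. Its arguments are lists of equal length, an entry for each row: "rotation": the turn, a rotation vector about the world's x, y, z in units of 60 degrees (1.0 is 60 degrees), a list of three; "translation": the shift along the world's x, y, z in units of 0.08 m (1.0 is 0.08 m), a list of three; "hand": the closure, from -1 (fully open) to 1 (shut). A call has 1 to 20 rows; each row is the pose to reach, as a shift and turn from the pose commanded when the call began; what a row does not reach only later rows make up. A row lasts 1/8 s, in which the tool goes at most 62.5 mm and 10.7 degrees, less where a joint would pass 70% of its speed; a pose out of reach is approached as far as the arm can. A call with a number of a shift or a turn outside -1 to 1 is refused whole. A call with a gripper value outside its range is refused whole. The fingers move at their own pace and stop on an object; the grip force is fixed at half the most. Time passes only in rows, so rows that repeat a pose let the fingers close. It gives the time, the measured TCP pose, the force, the opening and the grip force at its end, in the units of the state.
- ctrl.observe(): the state, without advancing time (a new reading comes with each control period).
- ctrl.read_camera(name): name is "scene" or "top" or "wrist"; returns the picture (384x512x3 uint8, blue, green, red); there is no depth.
- ctrl.camera_params(name): a dict with "fx", "fy", "cx", "cy" (pixels), "rvec" (rotation vector, rad) and "tvec" (3), from world to camera coordinates, as OpenCV has them. Camera axes: x right, y down, z forward; pixel columns grow to the right and rows downward; lengths in m; the calibration is good to about 2 mm. A picture is of the moment at which its call begins: read the wrist's pose just before it. camera_params takes no time and is no camera call; for the wrist camera it gives the pose at the moment of the call.
- ctrl.sign_off(): hands the job in; it is judged then, once.
The state is a dict: "clock": time; "joints": joint angles; "qvel": joint speeds; "joint_torque": joint torques, N m; "position": TCP position; "tcp_rot": TCP orientation; "ft_force": force on the tool from outside, world axes, zero at the start; "torque": the same for the moment, N m; "opening": opening from 0.0 (shut) to 1.0 (fully open); "gripper_force": force on a finger pad.
Only numpy, scipy, OpenCV 4.12 (cv2) and the standard library are available. Lean on these libraries where they do the work, as an engineer would, in place of code of your own. Each camera call takes 0.05 s, during which the arm holds its last target. There are 200 camera calls.

## Working session

There is one attempt and no reset: what is moved stays moved. The work goes in short steps, Python scripts to look and compute and a tool call to move; the robot and the scene stay as the last step left them, time stands still between calls to the robot, and variables do not carry over. Pictures are saved under pics/ and viewed, at most 10 in all, crops included, and the job is handed in when it is done.

Besides the shell and the picture viewer there is one more tool, called after ">>>" as name(argument=value, ...) on one line, values as JSON. send_rows: Moves the arm, as the interface text tells. Its arguments: {"type":"object","properties":{"rotation":{"type":"array","items":{"type":"array","items":{"type":"number"}}},"translation":{"type":"array","items":{"type":"array","items":{"type":"number"}}},"hand":{"type":"array","items":{"type":"number"}}},"required":["rotation","translation","hand"]}

```bash
mkdir -p pics
cat > h.py <<'E'
import numpy as np, cv2
from station import ctrl
def cam(n):
    p=ctrl.camera_params(n); K=np.array([[p['fx'],0,p['cx']],[0,p['fy'],p['cy']],[0,0,1.]])
    return K,cv2.Rodrigues(np.array(p['rvec'],float))[0],np.array(p['tvec'],float).ravel()
def back(n,px,z,c=None):
    K,R,t=c or cam(n); o=-R.T@t
    out=[]
    for (u,v),zz in zip(px,np.broadcast_to(z,len(px))):
        d=R.T@np.linalg.solve(K,[u,v,1.]); out.append(o+d*(zz-o[2])/d[2])
    return np.array(out)
def proj(n,P,c=None):
    K,R,t=c or cam(n); q=(K@(R@np.atleast_2d(P).T+t[:,None])).T; return q[:,:2]/q[:,2:]
E
python3 - <<'E'
from h import *
np.set_printoptions(precision=3,suppress=True)
for n in('scene','top'):
    cv2.imwrite(f'pics/{n}0.png',cv2.resize(ctrl.read_camera(n),(800,600)))
    K,R,t=cam(n);print(n,K[0,0],-R.T@t,R[2])
print(ctrl.observe())
E
```

```text
scene 371.3007541312772 [ 0.905 -0.475  0.847] [-0.341  0.471 -0.813]
top 389.3662723302676 [ 0.438 -0.027  0.957] [ 0.148  0.023 -0.989]
{'clock': 0.1, 'joints': array([-1.313,  0.32 ,  1.566,  0.   ,  1.257, -0.02 ]), 'qvel': array([ 0.002, -0.001, -0.004,  0.001,  0.001,  0.002]), 'joint_torque': array([ -0.   , -41.333, -23.251,   0.073,   0.042,  -0.   ]), 'position': array([ 0.158, -0.553,  0.23 ]), 'tcp_rot': array([ 0.99 ,  0.138, -0.   , -0.001]), 'ft_force': array([-0.308, -0.095, -0.912]), 'torque': array([ 0.019,  0.005, -0.025]), 'gripper_force': 0.0, 'opening': 1.0007727761702117}
```

View pics/top0.png

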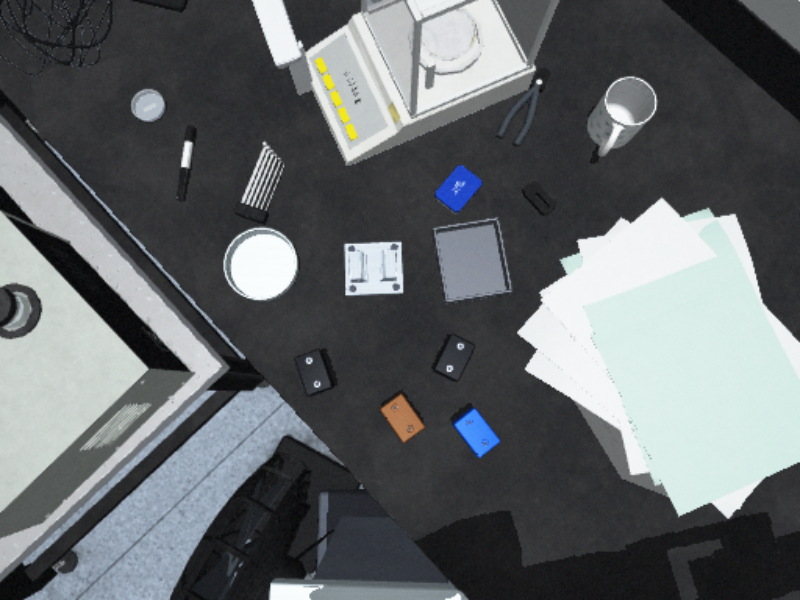

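View pics/scene0.png

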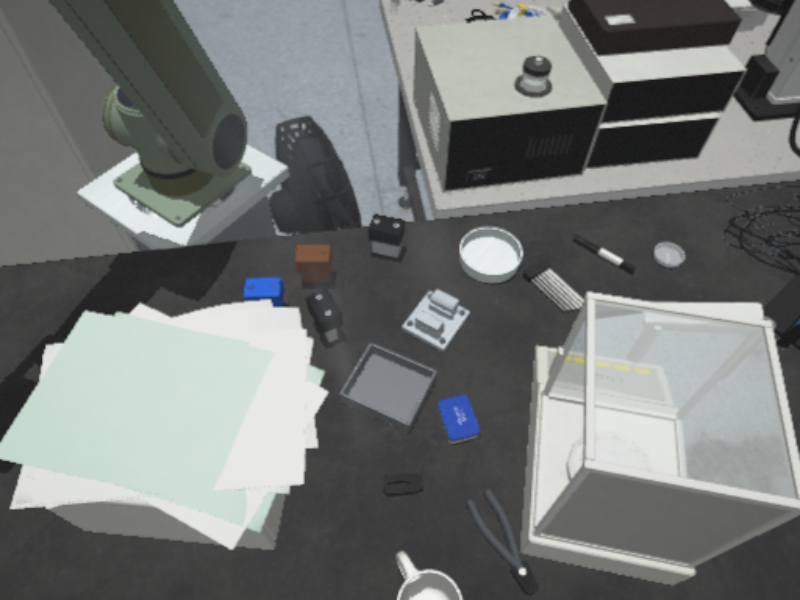

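The top view shows the black shoes at (313,371) and (454,357), the gauge at (374,268), the dish at (261,264) and the tray at (472,260). The brown and blue look-alikes are at (402,417) and (477,431). In the scene view the gauge slot opens upward and the paper stack is tall. I'll crop in for finer pixel positions.

Run:
```python
from h import *
im=ctrl.read_camera('top'); cv2.imwrite('pics/raw.png',im)
c=im[135:260,135:335]
c=cv2.convertScaleAbs(cv2.resize(c,None,fx=4,fy=4,interpolation=cv2.INTER_CUBIC),alpha=1.6,beta=10)
cv2.imwrite('pics/crop.png',c)
```

```text
(no output)
```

View pics/crop.png

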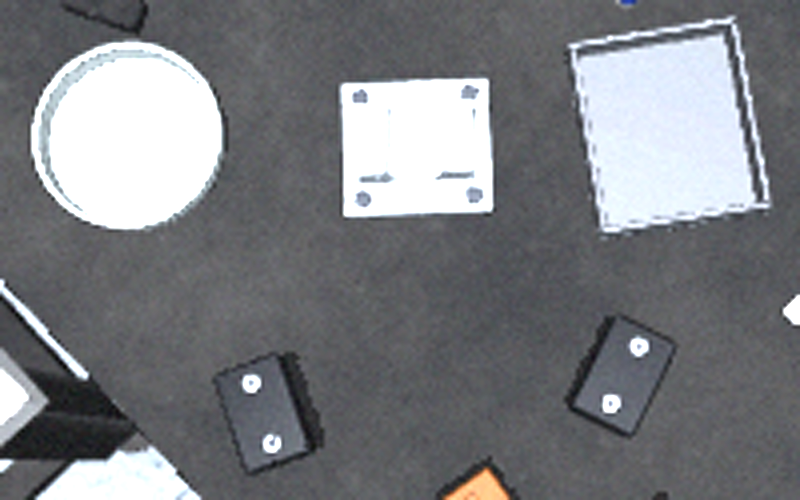

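The crop shows the heads' corners, the gauge base corners (340,84) to (493,213), the tray rim corners and the dish rim centred at about (128,136). I'll turn these into world coordinates.

Run:
```python
from h import *
np.set_printoptions(precision=4,suppress=True)
f=lambda L:[(135+(x+.5)/4-.5,135+(y+.5)/4-.5) for x,y in L]
D=dict(s1=([(216,378),(281,354),(315,452),(247,474)],.074),s2=([(617,317),(676,346),(629,436),(570,405)],.074),
s1s=([(252,383),(271,443)],.074),s2s=([(639,347),(611,404)],.074),
g=([(340,84),(488,79),(493,213),(344,217)],.012),gh=([(361,97),(470,92),(475,195),(363,199)],.012),tray=([(572,44),(735,18),(770,206),(603,233)],.03),dish=([(31,136),(128,41),(225,136),(128,231)],.028))
for k,(p,z) in D.items():
    w=back('top',f(p),z)[:,:2]; e=np.roll(w,-1,0)-w
    print(k,'c',w.mean(0),'len',np.linalg.norm(e,axis=1),'ang',np.degrees(np.arctan2(e[:,1],e[:,0])))
K,R,t=cam('wrist');s=ctrl.observe();print('wrist',K[0,0],-R.T@t-s['position'],R)
```

```text
s1 c [0.4618 0.0949] len [0.0391 0.0586 0.04   0.0569] ang [ -68.4701 -158.7178  109.0722   20.4284]
s2 c [ 0.4878 -0.1068] len [0.0369 0.0574 0.0371 0.0566] ang [-115.2613  152.7806   63.4957  -27.4524]
s1s c [0.4625 0.0968] len [0.0355 0.0355] ang [-160.0709   19.9291]
s2s c [ 0.488  -0.1079] len [0.0359 0.0359] ang [154.3157 -25.6843]
g c [0.6291 0.0161] len [0.0922 0.0845 0.0916 0.084 ] ang [ -87.0178 -176.8524   92.6582    3.5585]
gh c [0.6306 0.0155] len [0.0679 0.065  0.069  0.0644] ang [ -86.3018 -176.1242   93.1619    2.8595]
tray c [ 0.6428 -0.1382] len [0.101  0.118  0.1016 0.1182] ang [ -79.702  -170.0593  100.3954    9.6544]
dish c [0.6303 0.1918] len [0.083  0.0858 0.0821 0.0851] ang [ -42.8562 -133.1236  136.6687   47.463 ]
wrist 286.9099882040396 [0.0789 0.0221 0.1537] [[ 0.2735 -0.9619 -0.0023]
 [-0.921  -0.2626  0.2878]
 [-0.2775 -0.0766 -0.9577]]
```

Sizes check out: heads about 39×58 mm, gauge base 92×84 mm, tray about 101×118 mm. Shoe 2 goes first, at (0.488, -0.108) with its x axis at -26°. I'll approach in six chained moves.

>>> send_rows(rotation=[[0, 0, -0.06], [0, 0, -0.12]], translation=[[0.34, 0.46, 0], [0.69, 0.93, 0]], hand=[-1, -1])

```text
clock: 0.4
position: [0.2132, -0.4777, 0.2304]
tcp_rot: [0.997, 0.074, -0.0, -0.0]
ft_force: [0.4, -0.2, 0.4]
opening: 0.997
gripper_force: 0.0
```

>>> send_rows(rotation=[[0, 0, -0.06], [0, 0, -0.12]], translation=[[0.34, 0.46, 0], [0.69, 0.93, 0]], hand=[-1, -1])

```text
clock: 0.65
position: [0.2687, -0.4028, 0.2308]
tcp_rot: [1.0, 0.012, 0.0, -0.0]
ft_force: [1.2, 0.8, 0.4]
opening: 0.999
gripper_force: 0.0
```

>>> send_rows(rotation=[[0, 0, -0.06], [0, 0, -0.12]], translation=[[0.34, 0.46, 0], [0.69, 0.93, 0]], hand=[-1, -1])

```text
clock: 0.9
position: [0.3239, -0.3284, 0.2308]
tcp_rot: [0.999, -0.051, -0.0, -0.0]
ft_force: [0.8, -0.2, -1.0]
opening: 1.001
gripper_force: 0.0
```

>>> send_rows(rotation=[[0, 0, -0.06], [0, 0, -0.12]], translation=[[0.34, 0.46, 0], [0.69, 0.93, 0]], hand=[-1, -1])

```text
clock: 1.15
position: [0.3791, -0.254, 0.2309]
tcp_rot: [0.994, -0.113, -0.0, 0.0]
ft_force: [0.3, -0.4, -0.3]
opening: 0.999
gripper_force: 0.0
```

>>> send_rows(rotation=[[0, 0, -0.06], [0, 0, -0.12]], translation=[[0.34, 0.46, 0], [0.69, 0.93, 0]], hand=[-1, -1])

```text
clock: 1.4
position: [0.4343, -0.1796, 0.2309]
tcp_rot: [0.984, -0.175, -0.0, 0.0]
ft_force: [0.8, -0.6, -0.1]
opening: 1.003
gripper_force: 0.0
```

>>> send_rows(rotation=[[0, 0, -0.06], [0, 0, -0.12], [0, 0, -0.12]], translation=[[0.34, 0.46, -0.2], [0.69, 0.93, -0.4], [0.69, 0.93, -0.4]], hand=[-1, -1, -1])

```text
clock: 1.78
position: [0.4893, -0.1042, 0.1974]
tcp_rot: [0.972, -0.234, -0.002, -0.0]
ft_force: [-0.2, -0.4, -0.4]
opening: 1.002
gripper_force: 0.0
```

```bash
cat >> h.py <<'E'
from scipy.spatial.transform import Rotation as Ro
def st():
    s=ctrl.observe(); M=Ro.from_quat(s['tcp_rot']).as_matrix()
    print('t %.2f'%s['clock'],'pos',s['position'].round(4),'yaw %.2f'%np.degrees(np.arctan2(M[1,0],M[0,0])),'z',M[:,2].round(3),'F',np.round(s['ft_force'],1),'open %.3f'%s['opening'],'g %.1f'%s['gripper_force'],'j',s['joints'].round(2)); return s
E
python3 - <<'E'
from h import *
st(); c=cam('wrist'); im=ctrl.read_camera('wrist')
P=[[.488,-.1075,.074]]+[[.488,-.1075,0]]
print(proj('wrist',P,c))
cv2.imwrite('pics/w1.png',cv2.convertScaleAbs(im,alpha=1.5,beta=10))
E
```

```text
t 1.77 pos [ 0.4893 -0.1042  0.1974] yaw -27.05 z [-0.003  0.001 -1.   ] F [-0.2 -0.4 -0.4] open 1.002 g 0.0 j [-0.23  0.23  1.78  0.    1.13  1.81]
[[261.17966777 194.89942477]
 [260.49053842 178.09794536]]
```

View pics/w1.png

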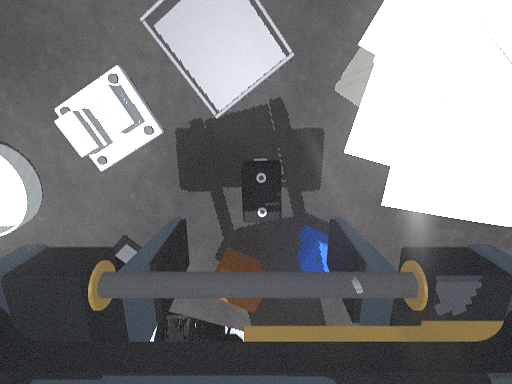

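The wrist view shows shoe 2's screws at (261,178) and (262,212). Their midpoint matches the predicted (261,195), so I'll descend and grasp.

>>> send_rows(rotation=[[0, 0, 0.01], [0, 0, 0.02]], translation=[[-0.01, -0.01, -0.45], [-0.015, -0.01, -0.9]], hand=[-1, -1])

```text
clock: 2.08
position: [0.4876, -0.1085, 0.127]
tcp_rot: [0.974, -0.226, 0.001, 0.0]
ft_force: [0.1, 0.2, -0.5]
opening: 1.0
gripper_force: 0.0
```

>>> send_rows(rotation=[[0, 0, 0], [0, 0, 0], [0, 0, 0], [0, 0, 0], [0, 0, 0], [0, 0, 0], [0, 0, 0], [0, 0, 0], [0, 0, 0], [0, 0, 0], [0, 0, 0]], translation=[[0, 0, -0.3], [0, 0, -0.6], [0, 0, -0.84], [0, 0, -0.84], [0, 0, -0.84], [0, 0, -0.84], [0, 0, -0.84], [0, 0, -0.84], [0, 0, -0.84], [0, 0, -0.84], [0, 0, -0.84]], hand=[-1, -1, -1, -1, 1, 1, 1, 1, 1, 1, 1])

```text
clock: 3.45
position: [0.4877, -0.1073, 0.0598]
tcp_rot: [0.974, -0.226, -0.0, 0.0]
ft_force: [0.1, 0.6, 1.0]
opening: 0.438
gripper_force: 29.9
```

```bash
python3 -c "
from h import *
st()"
```

```text
t 3.45 pos [ 0.4877 -0.1073  0.0598] yaw -26.08 z [-0. -0. -1.] F [0.1 0.6 1. ] open 0.438 g 29.9 j [-0.24  0.38  1.97 -0.    0.79  1.79]
```

>>> send_rows(rotation=[[0, 0, 0], [0, 0, 0], [0, 0, 0]], translation=[[0, 0, 0.3], [0, 0, 0.7], [0, 0, 1.0]], hand=[1, 1, 1])

```text
clock: 3.82
position: [0.4875, -0.1073, 0.1403]
tcp_rot: [0.974, -0.226, -0.0, 0.0]
ft_force: [-0.3, 0.3, -2.5]
opening: 0.439
gripper_force: 29.9
```

>>> send_rows(rotation=[[0, 0, 0.12], [0, 0, 0.24]], translation=[[0.44, 0.38, 0], [0.89, 0.77, 0]], hand=[1, 1])

```text
clock: 4.08
position: [0.5593, -0.0454, 0.1398]
tcp_rot: [0.995, -0.1, -0.0, 0.0]
ft_force: [0.2, -0.9, -1.8]
opening: 0.436
gripper_force: 29.9
```

>>> send_rows(rotation=[[0, 0, 0.12], [0, 0, 0.25], [0, 0, 0.25], [0, 0, 0.25]], translation=[[0.44, 0.38, 0], [0.89, 0.77, 0], [0.89, 0.77, 0], [0.89, 0.77, 0]], hand=[1, 1, 1, 1])

```text
clock: 4.58
position: [0.6289, 0.0157, 0.1386]
tcp_rot: [1.0, 0.029, -0.002, 0.0]
ft_force: [-0.1, 0.1, -3.1]
opening: 0.439
gripper_force: 29.9
```

Run:
```python
from h import *
st(); c=cam('wrist'); im=ctrl.read_camera('wrist')
G=np.array([.630,.0158]);a=np.radians(3.2);Rz=np.array([[np.cos(a),-np.sin(a)],[np.sin(a),np.cos(a)]])
P=[list(G+Rz@[x,y])+[.012] for x,y in((42,46),(42,-46),(-42,-46),(-42,46))for x,y in[(x/1000,y/1000)]]
P+=[list(G+Rz@[x,y])+[.042] for x,y in((.022,.036),(.022,-.036),(.022,.01825),(.022,-.01825))]
q=proj('wrist',P,c);print(q.round(1))
im=cv2.resize(im,None,fx=1.5,fy=1.5,interpolation=cv2.INTER_CUBIC)
for u,v in q: cv2.circle(im,(int(1.5*u),int(1.5*v)),3,(0,0,255),1)
cv2.imwrite('pics/w2.png',im)
```

```text
t 4.58 pos [0.6289 0.0157 0.1386] yaw 3.31 z [-0.003 -0.001 -1.   ] F [-0.1  0.1 -3.1] open 0.439 g 29.9 j [ 0.01  0.47  1.57 -0.    1.11  1.52]
[[210.4 151.8]
 [304.9 151.9]
 [301.  231.5]
 [214.1 231.4]
 [217.3 179. ]
 [297.9 179.1]
 [237.2 179. ]
 [278.  179.1]]
```

View pics/w2.png

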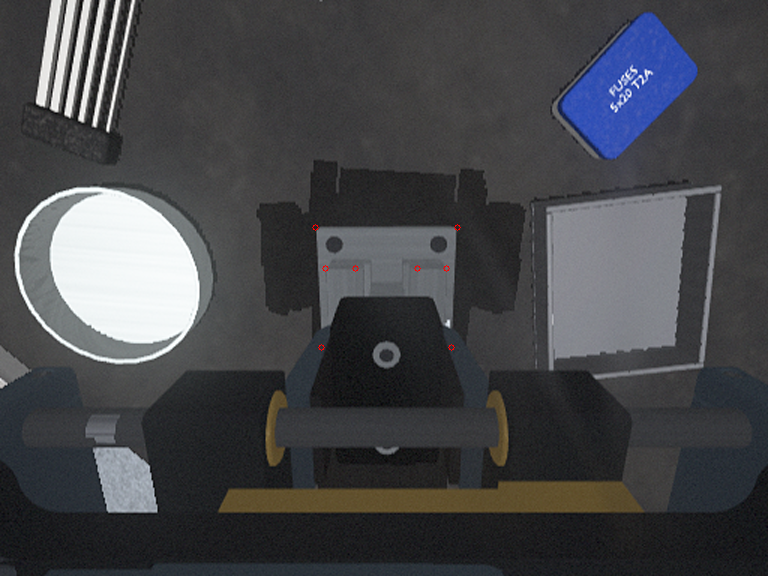

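The wrist view shows the gauge corners and jaws on their predicted marks. The held shoe's screw at u=387 is centred on the slot at u≈386. I'll lower it.

>>> send_rows(rotation=[[0, 0, 0], [0, 0, 0], [0, 0, 0], [0, 0, 0]], translation=[[0, 0, -0.2], [0, 0, -0.4], [0, 0, -0.57], [0, 0, -0.57]], hand=[1, 1, 1, 1])

```text
clock: 5.12
position: [0.6288, 0.0157, 0.0923]
tcp_rot: [1.0, 0.029, -0.002, -0.0]
ft_force: [0.5, 1.0, -2.1]
opening: 0.437
gripper_force: 29.9
```

>>> send_rows(rotation=[[0, 0, 0], [0, 0, 0], [0, 0, 0], [0, 0, 0], [0, 0, 0]], translation=[[0, 0, -0.03], [0, 0, -0.06], [0, 0, -0.09], [0, 0, -0.11], [0, 0, -0.11]], hand=[1, 1, 1, 1, 1])

```text
clock: 5.75
position: [0.63, 0.0158, 0.0853]
tcp_rot: [1.0, 0.029, -0.0, 0.0]
ft_force: [-0.3, 0.0, -2.6]
opening: 0.438
gripper_force: 29.9
```

```bash
python3 -c "
from h import *
st()"
```

```text
t 5.75 pos [0.63   0.0158 0.0853] yaw 3.32 z [-0. -0. -1.] F [-0.3  0.  -2.6] open 0.438 g 29.9 j [ 0.01  0.52  1.63 -0.    0.99  1.52]
```

>>> send_rows(rotation=[[0, 0, 0], [0, 0, 0], [0, 0, 0]], translation=[[0, 0, -0.02], [0, 0, -0.04], [0, 0, -0.04]], hand=[1, 1, 1])

```text
clock: 6.12
position: [0.63, 0.0158, 0.082]
tcp_rot: [1.0, 0.029, -0.0, 0.0]
ft_force: [-0.1, -0.0, -3.2]
opening: 0.434
gripper_force: 29.9
```

It is past the step with no contact, so shoe 2 is undersize. I'll carry on to the floor.

>>> send_rows(rotation=[[0, 0, 0], [0, 0, 0], [0, 0, 0], [0, 0, 0], [0, 0, 0]], translation=[[0, 0, -0.04], [0, 0, -0.08], [0, 0, -0.11], [0, 0, -0.13], [0, 0, -0.13]], hand=[1, 1, 1, 1, 1])

```text
clock: 6.75
position: [0.63, 0.0158, 0.0719]
tcp_rot: [1.0, 0.029, -0.0, 0.0]
ft_force: [-1.3, 0.4, -1.0]
opening: 0.443
gripper_force: 29.9
```

>>> send_rows(rotation=[[0, 0, 0], [0, 0, 0], [0, 0, 0], [0, 0, 0]], translation=[[0, 0, -0.01], [0, 0, -0.015], [0, 0, -0.015], [0, 0, -0.015]], hand=[1, 1, 1, 1])

```text
clock: 7.25
position: [0.6301, 0.0158, 0.0718]
tcp_rot: [1.0, 0.029, 0.0, 0.0]
ft_force: [-2.1, 0.0, 5.7]
opening: 0.439
gripper_force: 29.9
```

Seated on the floor with upward force. Next: lift, and carry it to the dish.

>>> send_rows(rotation=[[0, 0, 0], [0, 0, 0], [0, 0, 0], [0, 0, 0]], translation=[[0, 0, 0.15], [0, 0, 0.4], [0, 0, 0.7], [0, 0, 1.0]], hand=[1, 1, 1, 1])

```text
clock: 7.75
position: [0.6303, 0.0158, 0.1515]
tcp_rot: [1.0, 0.029, 0.0, 0.0]
ft_force: [0.2, 0.1, -2.7]
opening: 0.443
gripper_force: 29.9
```

>>> send_rows(rotation=[[0, 0, 0], [0, 0, 0]], translation=[[0, 0.4, 0], [0, 0.73, 0]], hand=[1, 1])

```text
clock: 8.0
position: [0.6305, 0.0749, 0.1514]
tcp_rot: [1.0, 0.029, 0.001, -0.0]
ft_force: [0.1, -0.1, -2.3]
opening: 0.44
gripper_force: 29.9
```

>>> send_rows(rotation=[[0, 0, 0], [0, 0, 0]], translation=[[0, 0.4, 0], [0, 0.73, 0]], hand=[1, 1])

```text
clock: 8.25
position: [0.6303, 0.1338, 0.1509]
tcp_rot: [1.0, 0.029, 0.0, -0.0]
ft_force: [0.5, -0.2, -3.0]
opening: 0.433
gripper_force: 29.9
```

>>> send_rows(rotation=[[0, 0, 0], [0, 0, 0], [0, 0, 0], [0, 0, 0], [0, 0, 0], [0, 0, 0]], translation=[[0, 0.4, 0], [0, 0.74, 0], [0, 0.74, -0.3], [0, 0.74, -0.6], [0, 0.74, -0.9], [0, 0.74, -0.9]], hand=[1, 1, 1, 1, 1, 1])

```text
clock: 9.0
position: [0.6288, 0.1915, 0.0767]
tcp_rot: [1.0, 0.029, -0.002, 0.001]
ft_force: [0.0, -0.7, -2.4]
opening: 0.435
gripper_force: 29.9
```

>>> send_rows(rotation=[[0, 0, 0], [0, 0, 0], [0, 0, 0], [0, 0, 0]], translation=[[0, 0, -0.06], [0, 0, -0.12], [0, 0, -0.17], [0, 0, -0.17]], hand=[1, 1, 1, 1])

```text
clock: 9.5
position: [0.6299, 0.1918, 0.0648]
tcp_rot: [1.0, 0.029, -0.0, 0.0]
ft_force: [0.9, 0.1, -3.1]
opening: 0.44
gripper_force: 29.9
```

>>> send_rows(rotation=[[0, 0, 0], [0, 0, 0], [0, 0, 0], [0, 0, 0], [0, 0, 0], [0, 0, 0], [0, 0, 0], [0, 0, 0], [0, 0, 0], [0, 0, 0], [0, 0, 0]], translation=[[0, 0, -0.01], [0, 0, -0.01], [0, 0, -0.01], [0, 0, -0.01], [0, 0, -0.01], [0, 0, -0.01], [0, 0, -0.01], [0, 0, 0.2], [0, 0, 0.6], [0, 0, 1], [0, 0, 1]], hand=[1, 1, -1, -1, -1, -1, -1, -1, -1, -1, -1])

```text
clock: 10.88
position: [0.6322, 0.1924, 0.1493]
tcp_rot: [1.0, 0.029, 0.004, -0.001]
ft_force: [-0.4, 0.0, -0.5]
opening: 0.998
gripper_force: 0.0
```

>>> send_rows(rotation=[[0, 0, 0.05], [0, 0, 0.1]], translation=[[-0.35, -0.2, 0.1], [-0.7, -0.4, 0.2]], hand=[-1, -1])

```text
clock: 11.12
position: [0.5728, 0.1594, 0.1603]
tcp_rot: [0.997, 0.082, -0.001, 0.0]
ft_force: [0.4, -0.4, 0.2]
opening: 0.998
gripper_force: 0.0
```

>>> send_rows(rotation=[[0, 0, 0.05], [0, 0, 0.1]], translation=[[-0.35, -0.2, 0.1], [-0.7, -0.4, 0.2]], hand=[-1, -1])

```text
clock: 11.38
position: [0.5166, 0.1272, 0.1766]
tcp_rot: [0.991, 0.134, -0.001, 0.0]
ft_force: [-0.3, 0.1, 0.7]
opening: 0.998
gripper_force: 0.0
```

>>> send_rows(rotation=[[0, 0, 0.04], [0, 0, 0.08], [0, 0, 0.08], [0, 0, 0.08]], translation=[[-0.35, -0.2, 0.1], [-0.7, -0.4, 0.2], [-0.7, -0.4, 0.2], [-0.7, -0.4, 0.2]], hand=[-1, -1, -1, -1])

```text
clock: 11.88
position: [0.4626, 0.096, 0.1929]
tcp_rot: [0.985, 0.174, 0.0, -0.0]
ft_force: [0.3, 0.1, 0.1]
opening: 1.001
gripper_force: 0.0
```

Run:
```python
from h import *
st(); c=cam('wrist'); im=ctrl.read_camera('wrist'); t=ctrl.read_camera('top')
q=proj('wrist',[[.4622,.0960,.074]],c);print(q)
a=cv2.convertScaleAbs(im,alpha=1.4,beta=10)[100:300,100:400]
b=cv2.resize(t[130:230,125:275],(300,200),interpolation=cv2.INTER_CUBIC)
cv2.imwrite('pics/w3.png',cv2.resize(np.vstack([a,b]),None,fx=1.5,fy=1.5,interpolation=cv2.INTER_CUBIC))
```

```text
t 11.88 pos [0.4626 0.096  0.1929] yaw 20.09 z [ 0.001  0.    -1.   ] F [0.3 0.1 0.1] open 1.001 g 0.0 j [0.18 0.19 1.85 0.   1.1  1.4 ]
[[257.55882089 197.39614233]]
```

View pics/w3.png

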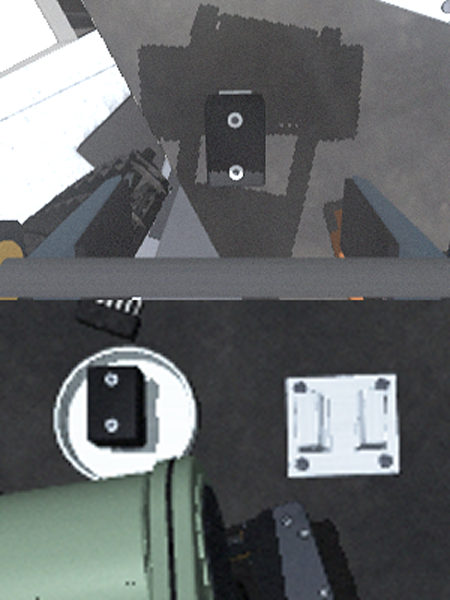

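The undersize shoe stands in the dish. Shoe 1's screws at (257,180) and (257,215) have their midpoint on the predicted (257.6,197.4), so I'll grasp it.

>>> send_rows(rotation=[[0, 0, 0], [0, 0, 0]], translation=[[0, 0, -0.45], [0, 0, -0.9]], hand=[-1, -1])

```text
clock: 12.22
position: [0.4631, 0.0963, 0.12]
tcp_rot: [0.985, 0.175, 0.001, 0.0]
ft_force: [-0.4, 0.2, -0.4]
opening: 1.001
gripper_force: 0.0
```

>>> send_rows(rotation=[[0, 0, 0], [0, 0, 0], [0, 0, 0], [0, 0, 0], [0, 0, 0], [0, 0, 0], [0, 0, 0], [0, 0, 0], [0, 0, 0], [0, 0, 0], [0, 0, 0]], translation=[[0, 0, -0.3], [0, 0, -0.6], [0, 0, -0.77], [0, 0, -0.77], [0, 0, -0.77], [0, 0, -0.77], [0, 0, -0.77], [0, 0, -0.77], [0, 0, -0.77], [0, 0, -0.77], [0, 0, -0.77]], hand=[-1, -1, -1, -1, 1, 1, 1, 1, 1, 1, 1])

```text
clock: 13.6
position: [0.4621, 0.0959, 0.0594]
tcp_rot: [0.985, 0.175, 0.0, 0.0]
ft_force: [-0.7, 0.2, 2.5]
opening: 0.439
gripper_force: 30.0
```

>>> send_rows(rotation=[[0, 0, 0], [0, 0, 0], [0, 0, 0]], translation=[[0, 0, 0.3], [0, 0, 0.7], [0, 0, 1.0]], hand=[1, 1, 1])

```text
clock: 13.98
position: [0.4619, 0.0958, 0.14]
tcp_rot: [0.985, 0.175, -0.0, 0.0]
ft_force: [1.3, 0.0, -2.3]
opening: 0.437
gripper_force: 30.0
```

>>> send_rows(rotation=[[0, 0, -0.05], [0, 0, -0.1]], translation=[[0.35, -0.17, 0], [0.7, -0.33, 0]], hand=[1, 1])

```text
clock: 14.22
position: [0.5184, 0.0691, 0.1394]
tcp_rot: [0.992, 0.122, -0.0, 0.0]
ft_force: [0.1, 0.4, -2.2]
opening: 0.442
gripper_force: 30.0
```

>>> send_rows(rotation=[[0, 0, -0.05], [0, 0, -0.1]], translation=[[0.35, -0.17, 0], [0.7, -0.33, 0]], hand=[1, 1])

```text
clock: 14.48
position: [0.5744, 0.0425, 0.1386]
tcp_rot: [0.998, 0.07, -0.001, 0.0]
ft_force: [-0.7, -0.0, -2.1]
opening: 0.437
gripper_force: 30.0
```

>>> send_rows(rotation=[[0, 0, -0.04], [0, 0, -0.08], [0, 0, -0.08], [0, 0, -0.08], [0, 0, -0.08]], translation=[[0.35, -0.17, 0], [0.7, -0.34, 0], [0.7, -0.34, 0], [0.7, -0.34, 0], [0.7, -0.34, 0]], hand=[1, 1, 1, 1, 1])

```text
clock: 15.1
position: [0.629, 0.0163, 0.1391]
tcp_rot: [1.0, 0.029, -0.001, -0.0]
ft_force: [-0.6, -0.3, -2.8]
opening: 0.436
gripper_force: 30.0
```

```bash
python3 -c "
from h import *
st()
cv2.imwrite('pics/w4.png',cv2.resize(ctrl.read_camera('wrist')[120:320,150:370],None,fx=2.5,fy=2.5,interpolation=cv2.INTER_CUBIC))"
```

```text
t 15.10 pos [0.629  0.0163 0.1391] yaw 3.36 z [-0.001 -0.    -1.   ] F [-0.6 -0.3 -2.8] open 0.436 g 30.0 j [ 0.01  0.47  1.57 -0.    1.11  1.52]
```

View pics/w4.png

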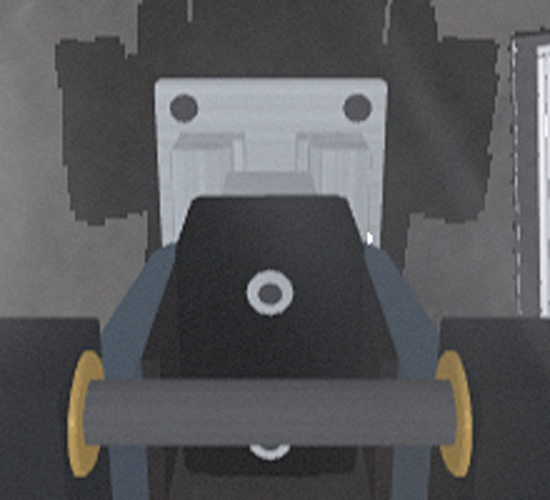

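The view shows the wide tongue spanning u=223–315, centre 269. The gauge's jaws are centred at about 271, so the offset is about 0.5 mm, which I'll trim while lowering.

>>> send_rows(rotation=[[0, 0, 0], [0, 0, 0], [0, 0, 0], [0, 0, 0]], translation=[[0, -0.006, -0.2], [0, -0.006, -0.4], [0, -0.006, -0.52], [0, -0.006, -0.52]], hand=[1, 1, 1, 1])

```text
clock: 15.65
position: [0.6293, 0.0154, 0.0963]
tcp_rot: [1.0, 0.029, -0.001, -0.0]
ft_force: [0.4, -0.5, -2.5]
opening: 0.436
gripper_force: 30.0
```

>>> send_rows(rotation=[[0, 0, 0], [0, 0, 0], [0, 0, 0], [0, 0, 0], [0, 0, 0]], translation=[[0, 0, -0.03], [0, 0, -0.06], [0, 0, -0.09], [0, 0, -0.12], [0, 0, -0.12]], hand=[1, 1, 1, 1, 1])

```text
clock: 16.27
position: [0.6299, 0.0154, 0.088]
tcp_rot: [1.0, 0.029, -0.0, 0.0]
ft_force: [-0.1, -0.7, -2.7]
opening: 0.438
gripper_force: 30.0
```

>>> send_rows(rotation=[[0, 0, 0], [0, 0, 0], [0, 0, 0], [0, 0, 0], [0, 0, 0]], translation=[[0, 0, -0.01], [0, 0, -0.02], [0, 0, -0.03], [0, 0, -0.03], [0, 0, -0.03]], hand=[1, 1, 1, 1, 1])

```text
clock: 16.9
position: [0.6302, 0.0154, 0.0864]
tcp_rot: [1.0, 0.029, 0.0, 0.0]
ft_force: [-1.5, 0.4, 4.8]
opening: 0.439
gripper_force: 30.0
```

It stopped on the step with contact, so shoe 1 is good. I'll hold briefly, then carry it to the tray.

>>> send_rows(rotation=[[0, 0, 0], [0, 0, 0], [0, 0, 0], [0, 0, 0], [0, 0, 0], [0, 0, 0]], translation=[[0, 0, 0], [0, 0, 0], [0, 0, 0.1], [0, 0, 0.3], [0, 0, 0.6], [0, 0, 0.8]], hand=[1, 1, 1, 1, 1, 1])

```text
clock: 17.65
position: [0.6308, 0.0153, 0.1516]
tcp_rot: [1.0, 0.029, 0.001, 0.0]
ft_force: [0.8, -0.1, -3.3]
opening: 0.438
gripper_force: 30.0
```

>>> send_rows(rotation=[[0, 0, 0.03], [0, 0, 0.06]], translation=[[0.04, -0.48, 0], [0.08, -0.96, 0]], hand=[1, 1])

```text
clock: 17.9
position: [0.6368, -0.0619, 0.1506]
tcp_rot: [0.998, 0.062, 0.001, 0.0]
ft_force: [0.2, 0.1, -3.0]
opening: 0.431
gripper_force: 30.0
```

>>> send_rows(rotation=[[0, 0, 0.03], [0, 0, 0.06], [0, 0, 0.06], [0, 0, 0.06], [0, 0, 0.06], [0, 0, 0.06]], translation=[[0.04, -0.48, 0], [0.08, -0.96, 0], [0.08, -0.96, -0.3], [0.08, -0.96, -0.6], [0.08, -0.96, -0.85], [0.08, -0.96, -0.85]], hand=[1, 1, 1, 1, 1, 1])

```text
clock: 18.65
position: [0.6417, -0.138, 0.0803]
tcp_rot: [0.996, 0.092, -0.002, -0.001]
ft_force: [-0.9, 0.1, -1.8]
opening: 0.436
gripper_force: 30.0
```

>>> send_rows(rotation=[[0, 0, 0], [0, 0, 0], [0, 0, 0], [0, 0, 0], [0, 0, 0]], translation=[[0, 0, -0.08], [0, 0, -0.15], [0, 0, -0.2], [0, 0, -0.22], [0, 0, -0.22]], hand=[1, 1, 1, 1, 1])

```text
clock: 19.27
position: [0.6429, -0.1382, 0.0641]
tcp_rot: [0.996, 0.092, -0.0, 0.0]
ft_force: [0.2, 1.2, -2.1]
opening: 0.433
gripper_force: 30.0
```

>>> send_rows(rotation=[[0, 0, 0], [0, 0, 0], [0, 0, 0], [0, 0, 0], [0, 0, 0], [0, 0, 0], [0, 0, 0], [0, 0, 0], [0, 0, 0], [0, 0, 0], [0, 0, 0]], translation=[[0, 0, -0.008], [0, 0, -0.008], [0, 0, -0.008], [0, 0, -0.008], [0, 0, -0.008], [0, 0, -0.008], [0, 0, -0.008], [0, 0, 0.2], [0, 0, 0.6], [0, 0, 1], [0, 0, 1]], hand=[1, 1, -1, -1, -1, -1, -1, -1, -1, -1, -1])

```text
clock: 20.65
position: [0.645, -0.1387, 0.1484]
tcp_rot: [0.996, 0.092, 0.004, 0.001]
ft_force: [-0.8, -0.2, -0.4]
opening: 1.001
gripper_force: 0.0
```

>>> send_rows(rotation=[[0, 0, 0], [0, 0, 0], [0, 0, 0]], translation=[[-0.4, 0, 0.3], [-0.8, 0, 0.6], [-0.8, 0, 0.6]], hand=[-1, -1, -1])

```text
clock: 21.02
position: [0.5779, -0.1384, 0.1939]
tcp_rot: [0.996, 0.091, 0.001, 0.0]
ft_force: [-0.4, -0.2, 0.0]
opening: 1.001
gripper_force: 0.0
```

```bash
python3 -c "
from h import *
st()
cv2.imwrite('pics/s5.png',cv2.resize(ctrl.read_camera('scene')[100:300,180:420],None,fx=2.5,fy=2.5,interpolation=cv2.INTER_CUBIC))"
```

```text
t 21.02 pos [ 0.5779 -0.1384  0.1939] yaw 10.48 z [ 0.002 -0.001 -1.   ] F [-0.4 -0.2  0. ] open 1.001 g 0.0 j [-0.25  0.37  1.58 -0.    1.19  1.13]
```

View pics/s5.png

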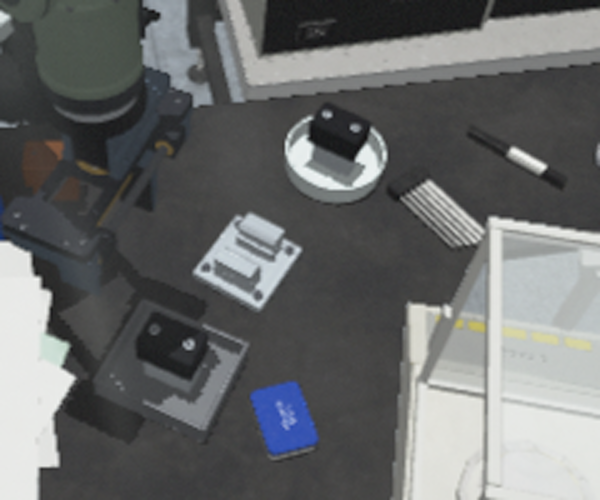

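The scene view shows one shoe upright mid-tray (172,345) and the other upright mid-dish (338,140). The gripper is clear and the bystanders visible here, the tin and hex keys, are in place.

```bash
python3 -c "
from h import *
print(ctrl.sign_off())"
```

```text
the job is handed in; nothing more can be done
None
```

I tried both shoes in the gauge and handed the job in at about 21 s: the good shoe stands upright mid-tray and the undersize one upright mid-dish; the hand-in returned no verdict.

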